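Charge the mill jar with grinding balls

ROBOT

A 6-joint arm with a two-finger parallel gripper is mounted at the origin on the work surface. World frame = base frame: x ahead of the robot, y to its left, z up, the work surface at z = 0. Lengths are in m, angles in rad, forces in N, time in s.
With the tool pointing down it reaches from about 0.35 to 0.875 m from the base axis. Payload 4.2 kg.
Tool frame: the origin (TCP) lies between the finger pads; the fingertips stand 19 mm ahead of it and the grasp point (between the pads) is the TCP; z points along the fingers, x is the direction in which the jaws open and shut, and the axes are right-handed (so a half turn about z gives the same grasp; the last joint's range is limited). The gripper opens to 87 mm and grips with 3 to 60 N. Pads are 19 mm wide; open, the fingers measure 117 mm over their backs; the gripper's body (75 mm by 190 mm) begins 51 mm behind the grasp point.
Start: joints at [1.376, 0.385, 0.008, 0, -1.194, -0.259], TCP at [0.274, 0.562, 0.242] pointing down, gripper open.
Joint ranges: [-3.14, 3.14], [-1.21, 2.06], [-1.07, 1.41], [-3.16, 2.05], [-2.99, -0.16], [-3.1, 3.1]. Speed limits (rad/s): [2.79, 2.79, 3.14, 3.14, 3.14, 3.14].

INTERFACE

Orientations are given as a unit quaternion [w, x, y, z].
In Python, from bench import robot, optics gives the robot as it stands.
- The arm moves only by the tool play_rows, never from a script. Its argument "motion" is a list of rows, each a list of 7 numbers: the closure, from -1 (fully open) to 1 (shut), then the shift along the world's x, y, z in m, then the turn, a rotation vector about the world's x, y, z in rad. A call has exactly 10 rows; each row is the pose to reach, as a shift and turn from the pose commanded when the call began; what a row does not reach only later rows make up. A row lasts 1/8 s, in which the tool goes at most 62.5 mm and 10.7 degrees, less where a joint would pass 70% of its speed; a pose out of reach is approached as far as the arm can. A call with a gripper value outside its range is refused whole. The fingers move at their own pace and stop on an object; "squeeze" is the grip in N (left out, the last holds). Time passes only in rows, so rows that repeat a pose let the fingers close, or fill a call up. It gives the time, the measured TCP pose, the force and the opening at its end, in the units of the state.
- robot.state(): the state, without advancing time (a new reading comes with each control period).
- optics.get_image(name): name is "scene" or "top"; returns a dict with "frame" (384x512x3 uint8, red, green, blue), "K" (3x3 intrinsics, pixels), "k1" (the pictures are not rectified: a ray, as slopes to the right and down, at radius r is drawn at 1 + k1 r^2 times it, then the intrinsics apply), "world_from_camera" (4x4, takes a point from camera to world coordinates). Camera axes: x right, y down, z forward; pixel columns grow to the right and rows downward; lengths in m; the calibration is good to about 2 mm. A picture is of the moment at which its call begins. There is no depth.
- robot.finish_job(): hands the job in, once; it reports no verdict.
The state is a dict: "time": time; "joint_pos": joint angles; "qd": joint speeds; "joint_torque": joint torques, N m; "position": TCP position; "tcp_rot": TCP orientation; "wrist_force": force on the tool from outside, world axes, zero at the start; "torque": the same for the moment, N m; "opening": finger opening in m.
Only numpy, scipy, OpenCV 4.12 (cv2) and the standard library are available. Lean on these libraries where they do the work, as an engineer would, in place of code of your own. Each camera call takes 0.05 s, during which the arm holds its last target.

TASK

Lift the loaded blue scoop off the table and pour all five white grinding balls from it through the orange funnel into the clear mill jar below. Then set the empty scoop back down, level on its feet on the table. Do not tip the jar over, and leave the other things on the table where they are.

Things in the scene. Friction and masses are not known exactly. Their poses are not given: they have to be found in the camera images.
- scoop: Blue plastic trough scoop, 0.25 kg empty; origin under its centre at table height, z up, x to its open mouth. 98 wide, walls 4 thick and 34 above the floor at both sides and the rear. The floor rises 15 degrees, from 8 high at the closed rear (x = -75) to 47 at the mouth (x = +70). It stands level on two cross feet. A bridge over its middle (x = -15, top 76 high) carries the black grip.
- scoop_grip (a point): Point in the scoop's black flat grip, at (-36, 0, 108) mm in the scoop's frame; axes as the scoop's. The grip leans 30 degrees from vertical to the rear (-x): 16 thick, 40 wide along y, 64 long, from (-15, 0, 72) to (-47, 0, 127) mm. Grasp across the 16 mm, fingers along the leaning grip.
- scoop_lip (a point): Middle of the front edge of the scoop's floor, where the balls roll off: (70, 0, 47) mm in the scoop's frame; axes as the scoop's.
- stand: Fixed stand: dark steel base plate 200 x 130, 8 thick, with an orange funnel on a short post and arm. Origin on the table straight below the funnel's axis, z up; the post (18 thick, top 148 high) is at x = +112.
- funnel_mouth (a point): Centre of the funnel's mouth, level with its rim 178 mm above the table; axes as the stand's. The funnel is 172 wide outside at the top: a 13 mm collar, then a cone of 42 degrees down to a spout 56 inside, 62 outside, which ends 93 above the table, 10 inside the jar's mouth.
- jar: Clear, straight, open mill jar, loose (0.5 kg), on the stand's base plate right under the funnel: 80 outside diameter, 72 inside, 95 high, floor 5 thick. Origin under its centre, z up.
- tape: Bystander: yellow and black measuring tape case 75 x 45 x 70.
- mallet: Bystander: hammer, 190 long, lying along its x.
- pigment: Bystander: closed jar with red cap, 66 diameter, 110 high.
- spatula: Bystander: spatula, 200 long, lying along its x.
- pot: Bystander: small terracotta pot, 90 diameter, 80 high.
- brush: Bystander: brush, 190 long, lying along its x.
- weight: Bystander: brass cylinder 60 diameter, 60 high.
- ball1: White ceramic grinding ball, 24 diameter, 27 g; origin at its centre. One of five that lie together at the low rear end of the scoop.
- ball2: White ceramic grinding ball, 24 diameter, 27 g; origin at its centre. One of five that lie together at the low rear end of the scoop.
- ball3: White ceramic grinding ball, 24 diameter, 27 g; origin at its centre. One of five that lie together at the low rear end of the scoop.
- ball4: White ceramic grinding ball, 24 diameter, 27 g; origin at its centre. One of five that lie together at the low rear end of the scoop.
- ball5: White ceramic grinding ball, 24 diameter, 27 g; origin at its centre. One of five that lie together at the low rear end of the scoop.
There are look-alikes about, which are no part of the job. There is more than one size of the scoop; the one meant has the size given above.

How it is judged:
By the outcome, as a careful person would: the job done as asked, in the order asked, and still so for the second after the job is handed in, with the robot touching nothing.
It also fails if it takes over 64 s, if anything falls off the work surface, if the arm or the gripper's body presses on something with over 40 N, if the wrist force passes 120 N, or if a joint passes its speed limit or range.

## Working session

There is one attempt and no reset: what is moved stays moved. The work goes in short steps, Python scripts to look and compute and a tool call to move; the robot and the scene stay as the last step left them, time stands still between calls to the robot, and variables do not carry over. Pictures are saved under pics/ and viewed, and the job is handed in when it is done.

Besides the shell and the picture viewer there is one more tool, called by a JSON object that holds its "fn" and its "kwargs". play_rows: Moves the arm, as the interface text tells. Its arguments: {"type":"object","properties":{"motion":{"type":"array","items":{"type":"array","items":{"type":"number"}}},"squeeze":{"type":"number"}},"required":["motion"]}

```bash
mkdir -p pics; ls; python3 - <<'E'
from bench import robot, optics
import cv2
print(robot.state())
for n in("scene","top"):
    d=optics.get_image(n); cv2.imwrite(f"pics/{n}0.png",cv2.resize(d["frame"][:,:,::-1],None,fx=1.5,fy=1.5,interpolation=cv2.INTER_CUBIC)); print(n,d["K"],d["k1"],d["world_from_camera"])
E
```

```text
pics
{'time': 0.0, 'joint_pos': array([ 1.37562243e+00,  3.85556350e-01,  6.62537040e-03, -5.14743787e-04,
       -1.19398876e+00, -2.58647223e-01]), 'qd': array([ 0.00117457,  0.00061857,  0.00017034,  0.00166494, -0.00076838,
        0.00088422]), 'joint_torque': array([-1.22240685e-04, -3.90663028e+01,  1.87395161e+01,  4.21988279e+00,
        1.09331799e-02, -1.92026441e-04]), 'position': array([0.2737073 , 0.56125557, 0.24045716]), 'tcp_rot': array([-9.00971170e-04, -5.29823361e-01,  8.48107317e-01, -6.10484238e-04]), 'wrist_force': array([ 0.02580456, -0.38734608,  0.08794752]), 'torque': array([-0.05369791,  0.039394  , -0.00800291]), 'opening': 0.0871767444222643}
scene [[460.67901026   0.         260.92076576]
 [  0.         460.67901026 195.33113816]
 [  0.           0.           1.        ]] -0.129243193007915 [[-0.79122599  0.36910475 -0.48756858  1.2315975 ]
 [ 0.61120229  0.45146552 -0.65008511  0.88573119]
 [-0.0198291  -0.81236726 -0.58280892  0.95185646]
 [ 0.          0.          0.          1.        ]]
top [[369.25135453   0.         254.95061486]
 [  0.         369.25135453 189.89180942]
 [  0.           0.           1.        ]] -0.02122727267229734 [[-0.08567343 -0.96804259  0.23569811  0.30563047]
 [-0.99631395  0.08426403 -0.01606488 -0.00877244]
 [-0.00430939 -0.23620565 -0.97169353  1.29421235]
 [ 0.          0.          0.          1.        ]]
```

View pics/scene0.png

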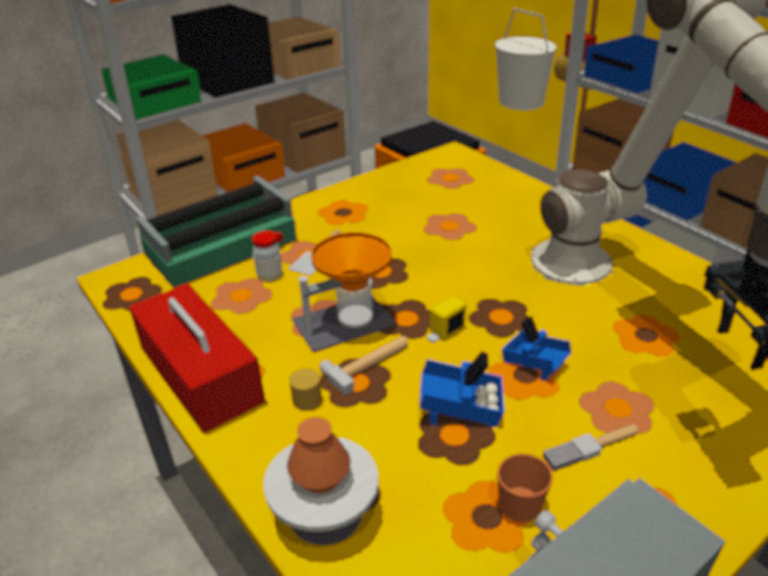

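View pics/top0.png

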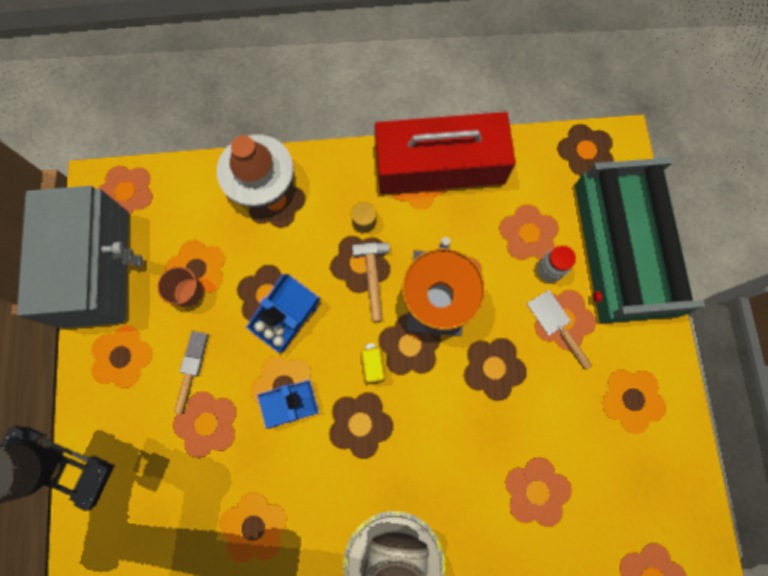

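```bash
cat > h.py <<'E'
import numpy as np, cv2
from bench import robot, optics
from scipy.spatial.transform import Rotation as R
from scipy.optimize import least_squares
def proj(d,P):
    P=np.atleast_2d(P); T=np.linalg.inv(d["world_from_camera"])
    c=P@T[:3,:3].T+T[:3,3]; s=c[:,:2]/c[:,2:]
    s=s*(1+d["k1"]*(s**2).sum(1,keepdims=True))
    K=d["K"]; return s@K[:2,:2].T+K[:2,2]
def at(d,uv,z):
    f=lambda p: (proj(d,[p[0],p[1],z])-uv)[0]
    return least_squares(f,[.5,0]).x
def crop(d,name,u0,v0,w,h,k):
    c=d["frame"][v0:v0+h,u0:u0+w,::-1]
    cv2.imwrite(name,cv2.resize(c,None,fx=k,fy=k,interpolation=cv2.INTER_CUBIC))
E
python3 - <<'E'
from h import *
t=optics.get_image("top"); s=optics.get_image("scene")
np.save("d0.npy",{"t":t,"s":s},allow_pickle=True)
crop(t,"pics/t_scoop.png",155,175,70,115,7)
crop(s,"pics/s_scoop.png",270,210,120,80,6)
crop(t,"pics/t_fun.png",260,155,75,75,8)
crop(s,"pics/s_fun.png",190,150,90,90,6)
E
```

```text
(no output)
```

View pics/t_scoop.png

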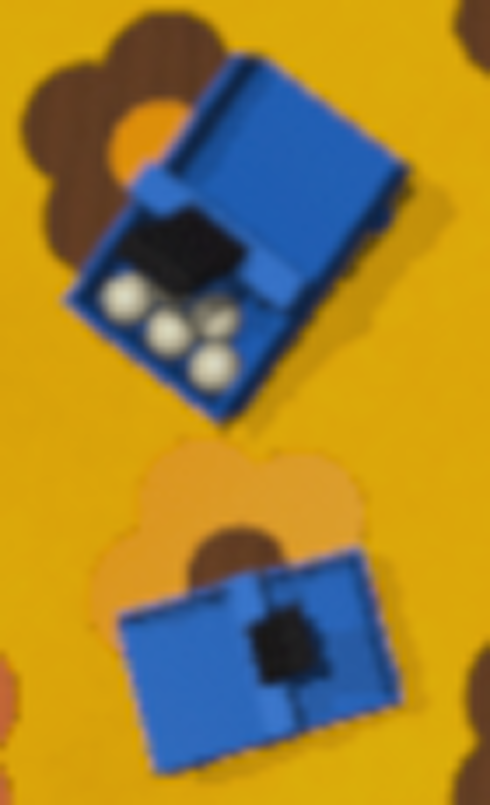

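View pics/s_scoop.png

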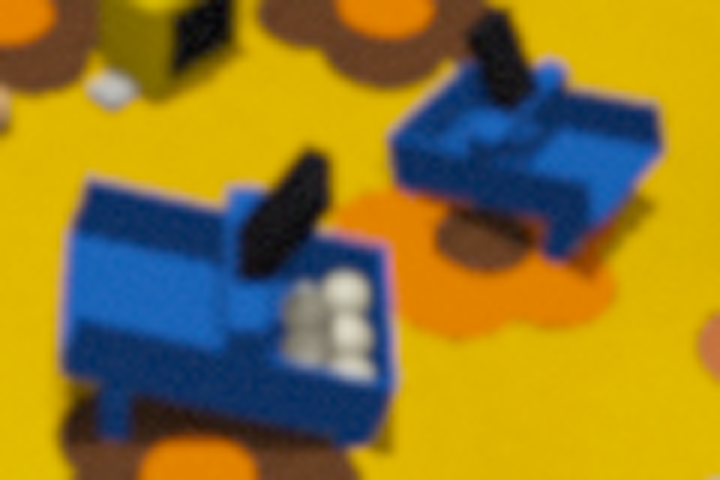

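View pics/t_fun.png

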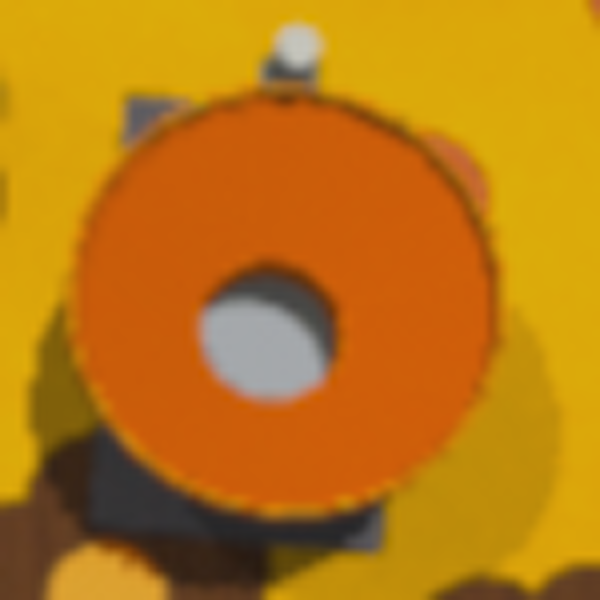

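View pics/s_fun.png

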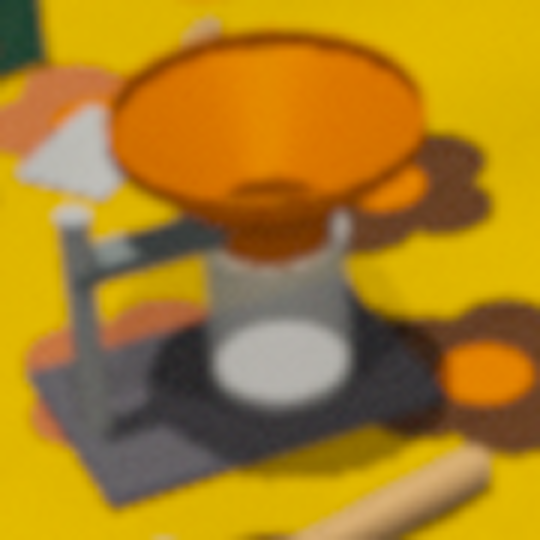

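```bash
cat > fit.py <<'E'
from h import *
D=np.load("d0.npy",allow_pickle=True).item(); t,s=D["t"],D["s"]
def w(p,P):
    x,y,a=p; P=np.atleast_2d(P)/1000.
    c,si=np.cos(a),np.sin(a)
    return np.c_[x+c*P[:,0]-si*P[:,1],y+si*P[:,0]+c*P[:,1],P[:,2]]
tc=lambda u,v:(155+(u+.5)/7-.5,175+(v+.5)/7-.5)
sc=lambda u,v:(270+(u+.5)/6-.5,210+(v+.5)/6-.5)
# model corners : vertical vs perpendicular walls
for nm,off in(("vert",0),("perp",1)):
    dx=-34*np.sin(np.radians(15))*off; dz=34 if not off else 34*np.cos(np.radians(15))
    RL=(-75+dx,49,8+dz);RR=(-75+dx,-49,8+dz);ML=(70+dx,49,47+dz);MR=(70+dx,-49,47+dz)
    M=[RL,RR,ML,MR]; U=[tc(68,300),tc(225,420),tc(238,55),tc(408,168)]
    GT=(-47,0,127)
    S=[RR,RL,MR,(-47,0,127)]
    M2=[RL,RR,ML,MR]; U2=[None]*4
    # identify in scene: mouth far (90,180), rear far (388,245), rear near (395,385), mouth near (65,370)
    r=least_squares(lambda p:(proj(t,w(p,M))-U).ravel(),[.5,.2,-.7])
    print(nm,r.x,np.round(r.fun.reshape(-1,2),1).tolist())
    P=proj(s,w(r.x,M)); print("scene crop px",np.round((P-[270,210]+.5)*6,0).tolist())
    P=proj(s,w(r.x,[GT,(-15,0,72)])); print("grip",np.round((P-[270,210]+.5)*6,0).tolist())
    P=proj(t,w(r.x,[GT,(-15,0,72)])); print("grip t",np.round((P-[155,175]+.5)*7,0).tolist())
E
python3 fit.py
python3 - <<'E'
from h import *
D=np.load("d0.npy",allow_pickle=True).item(); t,s=D["t"],D["s"]
# funnel rim ellipse top
q=lambda u,v:np.array((260+(u+.5)/8-.5,155+(v+.5)/8-.5))
for n,uv in dict(L=(74,290),R=(498,300),T=(287,92),B=(285,516)).items(): print(n,at(t,q(u:=uv[0],uv[1]),.178))
q2=lambda u,v:np.array((190+(u+.5)/6-.5,150+(v+.5)/6-.5))
for n,uv in dict(L=(108,125),R=(424,125),T=(270,34)).items(): print("s",n,at(s,q2(*uv),.178))
print("post top",at(t,q(298,45),.148),at(s,q2(73,215),.148))
print("jar floor", at(s,q2(282,360),.013), at(t,q(262,345),.013))
E
```

```text
vert [ 0.56212688  0.20152857 -0.72462378] [[0.4, 0.2], [0.1, 0.1], [0.6, -0.5], [-1.1, 0.1]]
scene crop px [[388.0, 381.0], [376.0, 237.0], [72.0, 310.0], [78.0, 168.0]]
grip [[334.0, 169.0], [257.0, 257.0]]
grip t [[147.0, 286.0], [214.0, 253.0]]
perp [ 0.56895416  0.19589378 -0.72458841] [[0.4, 0.2], [0.1, 0.1], [0.6, -0.4], [-1.1, 0.2]]
scene crop px [[387.0, 383.0], [376.0, 239.0], [72.0, 313.0], [78.0, 170.0]]
grip [[314.0, 169.0], [238.0, 256.0]]
grip t [[159.0, 271.0], [225.0, 238.0]]
L [ 0.56971218 -0.06990424]
R [ 0.55145994 -0.23353825]
T [ 0.64249947 -0.16132751]
B [ 0.47444778 -0.14172067]
s L [ 0.63186184 -0.18958412]
s R [ 0.50433554 -0.08426742]
s T [ 0.51297621 -0.21154183]
post top [ 0.67106182 -0.17212841] [ 0.66923466 -0.16920365]
jar floor [ 0.55971784 -0.1482798 ] [ 0.57650854 -0.15971726]
```

```bash
cat > ov.py <<'E'
from fit import w
from h import *
def grip():
    a=np.array([-15,0,72.]);b=np.array([-47,0,127.]);ax=(b-a)/np.linalg.norm(b-a);n=np.array([ax[2],0,-ax[0]])
    return np.array([e+sx*8*n+np.array([0,sy*20,0]) for e in(a,b) for sx,sy in((-1,-1),(-1,1),(1,1),(1,-1))])
def wire(off=1):
    dx=-34*np.sin(np.radians(15))*off; dz=34 if not off else 34*np.cos(np.radians(15))
    P=[(x,y,z) for x,y,z in((-75,49,8),(-75,-49,8),(70,-49,47),(70,49,47))]
    P+= [(x+dx,y,z+dz) for x,y,z in P]
    P=np.array(P); G=grip(); L=[]
    for B in(P,G):
        for i in range(4):
            j=(i+1)%4
            L+=[(B[i],B[j]),(B[4+i],B[4+j]),(B[i],B[4+i])]
    L.append((np.array([-15,49,76.]),np.array([-15,-49,76.])))
    return L
def draw(d,p,u0,v0,ww,hh,k,name,off=1,tf=w):
    im=cv2.resize(d["frame"][v0:v0+hh,u0:u0+ww,::-1],None,fx=k,fy=k,interpolation=cv2.INTER_CUBIC)
    for a,b in wire(off):
        q=((proj(d,tf(p,[a,b]))-[u0,v0]+.5)*k).astype(int)
        cv2.line(im,tuple(q[0].tolist()),tuple(q[1].tolist()),(255,255,255),1)
    cv2.imwrite(name,im)
E
python3 - <<'E' | tail -3
from ov import *
D=np.load("d0.npy",allow_pickle=True).item(); t,s=D["t"],D["s"]
p=[.569,.196,-.7246]
draw(t,p,155,175,70,65,8,"pics/o1.png"); draw(s,p,270,220,80,70,8,"pics/o2.png")
a=cv2.imread("pics/o1.png");b=cv2.imread("pics/o2.png")
b=b[:520]; cv2.imwrite("pics/o.png",cv2.resize(np.hstack([a,b]),(800,int(520*800/1200))))
# funnel
th=np.linspace(0,2*np.pi,360)
q=lambda u,v:np.array((260+(u+.5)/8-.5,155+(v+.5)/8-.5)); q2=lambda u,v:np.array((190+(u+.5)/6-.5,150+(v+.5)/6-.5))
T=[q(*x) for x in((74,290),(498,300),(287,92),(285,516))]; S=[q2(*x) for x in((108,125),(424,125),(270,34))]
def f(p):
    C=np.c_[p[0]+.086*np.cos(th),p[1]+.086*np.sin(th),0*th+.178]; o=[]
    for d,U in((t,T),(s,S)):
        Q=proj(d,C).astype(np.float32).reshape(-1,1,2)
        o+=[cv2.pointPolygonTest(Q,tuple(map(float,u)),True) for u in U]
    return o
r=least_squares(f,[.56,-.15],diff_step=1e-3);print(r.x,r.fun)
E
```

```text
grip t [[159.0, 271.0], [225.0, 238.0]]
[ 0.55823254 -0.15025636] [1.55397365 0.78419022 0.3039452  0.57699815 0.80663153 0.23829297
 1.51087781]
```

View pics/o.png

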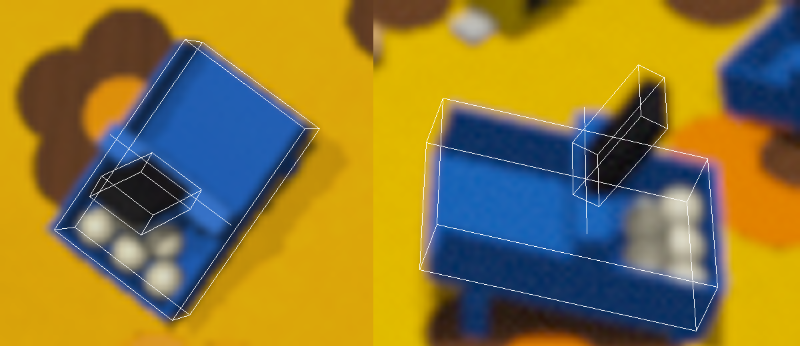

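```bash
python3 - <<'E' | tail -12
from ov import *
D=np.load("d0.npy",allow_pickle=True).item(); t,s=D["t"],D["s"]
dx=-8.8;dz=32.8
RL=(-75+dx,49,8+dz);RR=(-75+dx,-49,8+dz);ML=(70+dx,49,47+dz);MR=(70+dx,-49,47+dz)
tc=lambda u,v:(155+(u+.5)/7-.5,175+(v+.5)/7-.5)
sc=lambda u,v:(270+(u+.5)/6-.5,210+(v+.5)/6-.5)
MT=[RL,RR,ML,MR]; UT=[tc(68,300),tc(225,420),tc(238,55),tc(408,168)]
MS=[RR,MR,ML]; 
# scene crop: RR far rear = (386,245)  MR far mouth=(90,178)
MS=[RR,MR,(70,49,47)];US=[sc(386,245),sc(90,178),sc(65,372)]
r=least_squares(lambda p:np.r_[(proj(t,w(p,MT))-UT).ravel(),(proj(s,w(p,MS))-US).ravel()],[.5,.2,-.7])
print(r.x,np.round(r.fun.reshape(-1,2),1).tolist())
p=r.x
print("small-check lens", [np.linalg.norm(at(t,UT[0],.041)-at(t,UT[1],.041)),np.linalg.norm(at(t,UT[2],.08)-at(t,UT[3],.08))])
draw(t,p,155,175,70,65,8,"pics/p1.png"); draw(s,p,270,220,80,70,8,"pics/p2.png")
a=cv2.imread("pics/p1.png");b=cv2.imread("pics/p2.png")
b=b[:520]; cv2.imwrite("pics/p.png",cv2.resize(np.hstack([a,b]),(800,int(520*800/1200))))
print("grip",w(p,[-36,0,108]))
E
```

```text
vert [ 0.56212688  0.20152857 -0.72462378] [[0.4, 0.2], [0.1, 0.1], [0.6, -0.5], [-1.1, 0.1]]
scene crop px [[388.0, 381.0], [376.0, 237.0], [72.0, 310.0], [78.0, 168.0]]
grip [[334.0, 169.0], [257.0, 257.0]]
grip t [[147.0, 286.0], [214.0, 253.0]]
perp [ 0.56895416  0.19589378 -0.72458841] [[0.4, 0.2], [0.1, 0.1], [0.6, -0.4], [-1.1, 0.2]]
scene crop px [[387.0, 383.0], [376.0, 239.0], [72.0, 313.0], [78.0, 170.0]]
grip [[314.0, 169.0], [238.0, 256.0]]
grip t [[159.0, 271.0], [225.0, 238.0]]
[ 0.56787061  0.19920303 -0.7219921 ] [[-0.5, 0.7], [-0.8, 0.5], [-0.4, -0.1], [-2.1, 0.5], [-0.8, -0.7], [-1.1, -0.9], [-1.1, -0.9]]
small-check lens [np.float64(0.0992395701938358), np.float64(0.10141347749932457)]
grip [[0.54085294 0.22299474 0.108     ]]
```

View pics/p.png

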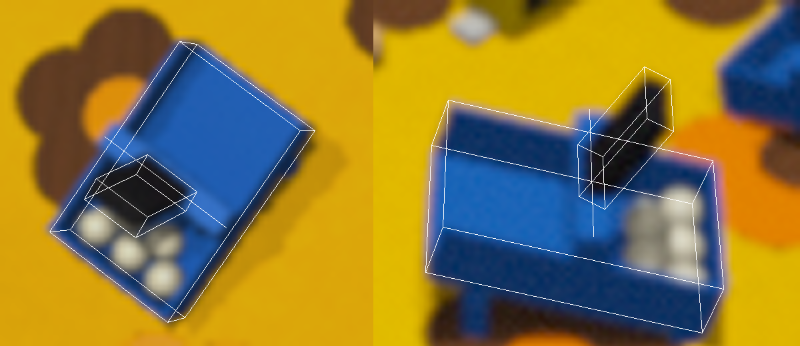

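```bash
cat > g.py <<'E'
from h import *
def Rt(yaw,pitch=0):
    S=R.from_euler('z',yaw)*R.from_euler('y',pitch)   # scoop orientation, pitch>0 = mouth down
    xt=np.array([np.cos(np.pi/6),0,.5]); zt=np.array([.5,0,-np.cos(np.pi/6)])
    return S*R.from_matrix(np.c_[xt,np.cross(zt,xt),zt])
def cur():
    st=robot.state(); q=st["tcp_rot"]; return st,st["position"],R.from_quat(np.r_[q[1:],q[0]])
E
python3 - <<'E'
from g import *
st,p,r=cur()
T=Rt(-.7235); print("rv",(T*r.inv()).as_rotvec(), "deg",np.degrees((T*r.inv()).magnitude()))
z=T.as_matrix()[:,2]; g=np.array([.5415,.2208,.108])
print("pre shift",g-.1*z-p,"advance",.1*z)
E
```

```text
rv [-0.54950711 -0.10942537  1.26970285] deg 79.5169091881995
pre shift [ 0.23019292 -0.30756465 -0.0462899 ] advance [ 0.03747466 -0.0331006  -0.08660254]
```

{"fn": "play_rows", "kwargs": {"motion": [[-1,0.023,-0.031,-0.005,-0.055,-0.011,0.127],[-1,0.046,-0.062,-0.009,-0.11,-0.022,0.254],[-1,0.069,-0.092,-0.014,-0.165,-0.033,0.381],[-1,0.092,-0.123,-0.018,-0.22,-0.044,0.508],[-1,0.115,-0.154,-0.023,-0.275,-0.055,0.635],[-1,0.138,-0.185,-0.028,-0.33,-0.066,0.762],[-1,0.161,-0.215,-0.032,-0.385,-0.077,0.889],[-1,0.184,-0.246,-0.037,-0.44,-0.088,1.016],[-1,0.207,-0.277,-0.042,-0.495,-0.098,1.143],[-1,0.23,-0.308,-0.046,-0.55,-0.109,1.27]], "squeeze": 40}}

```text
time: 1.45
position: [0.5045, 0.2531, 0.1953]
tcp_rot: [0.092, 0.904, -0.339, 0.242]
wrist_force: [0.4, -0.3, 0.5]
opening: 0.0874
```

```bash
python3 - <<'E'
from g import *
s=optics.get_image("scene");t=optics.get_image("top")
st,p,r=cur()
print(p,st["joint_pos"],st["time"])
T=Rt(-.7235); print("rv err",(T*r.inv()).as_rotvec())
z=T.as_matrix()[:,2]; g=np.array([.5415,.2208,.108])
print("pre err",g-.1*z-p,"to grasp",g-p)
crop(s,"pics/a1.png",230,180,160,120,5)
crop(t,"pics/a2.png",130,160,120,110,5)
E
```

```text
[0.50330309 0.24948974 0.19402758] [ 0.95329385  0.29329584 -0.58136902  0.69047302 -0.89378076  0.96799867] 1.55
rv err [ 0.00445003 -0.00403214  0.00262764]
pre err [0.00072224 0.00441085 0.00057496] to grasp [ 0.03819691 -0.02868974 -0.08602758]
```

View pics/a1.png

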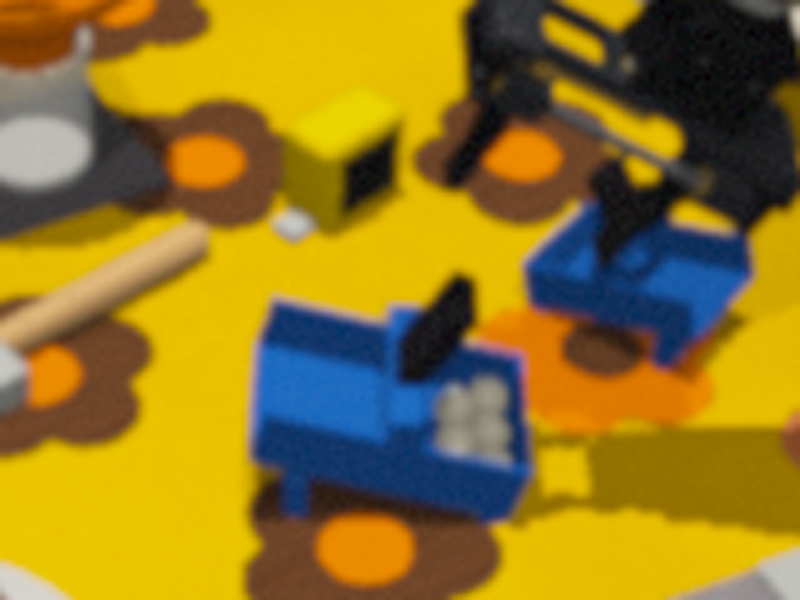

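View pics/a2.png

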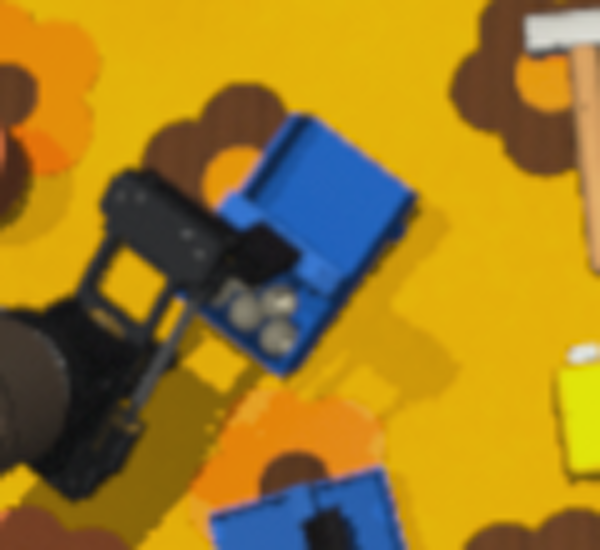

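```bash
python3 - <<'E'
from g import *
s=optics.get_image("scene");t=optics.get_image("top")
st,p,r=cur();M=r.as_matrix()
for d,u0,v0,nm in((s,230,120,"b1"),(t,130,160,"b2")):
    im=cv2.resize(d["frame"][v0:v0+120,u0:u0+160,::-1],None,fx=5,fy=5,interpolation=cv2.INTER_CUBIC)
    def ln(a,b,c):
        q=((proj(d,[a,b])-[u0,v0]+.5)*5).astype(int); cv2.line(im,tuple(q[0].tolist()),tuple(q[1].tolist()),c,1)
    ln(p-.0435*M[:,0],p+.0435*M[:,0],(255,255,255)); ln(p-.05*M[:,2],p+.1*M[:,2],(0,0,255))
    for sg in(-1,1): ln(p+sg*.0435*M[:,0]-.05*M[:,2],p+sg*.0435*M[:,0]+.019*M[:,2],(255,0,255))
    cv2.imwrite(f"pics/{nm}.png",im)
E
```

```text
(no output)
```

View pics/b1.png

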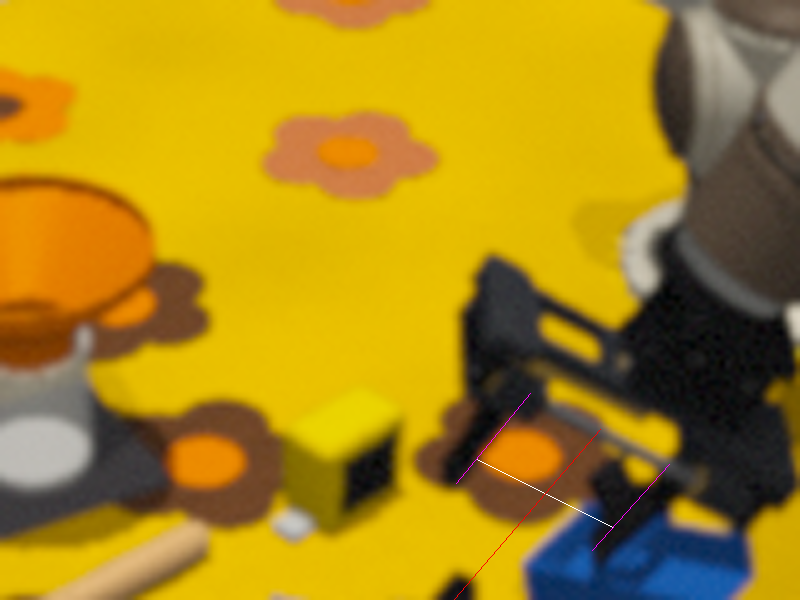

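View pics/b2.png

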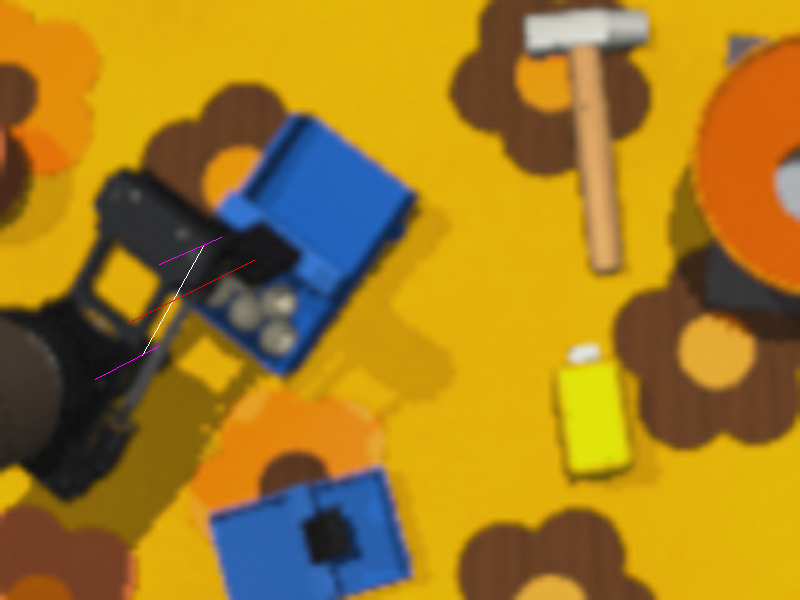

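{"fn": "play_rows", "kwargs": {"motion": [[-1,0.005,-0.004,-0.011,0,0,0],[-1,0.009,-0.008,-0.022,0,0,0],[-1,0.014,-0.012,-0.033,0,0,0],[-1,0.019,-0.016,-0.044,0,0,0],[-1,0.023,-0.021,-0.055,0,0,0],[-1,0.028,-0.025,-0.066,0,0,0],[-1,0.033,-0.029,-0.077,0,0,0],[-1,0.0375,-0.033,-0.087,0,0,0],[-1,0.0375,-0.033,-0.087,0,0,0],[-1,0.0375,-0.033,-0.087,0,0,0]]}}

```text
time: 2.9
position: [0.5417, 0.2208, 0.1087]
tcp_rot: [0.092, 0.904, -0.342, 0.242]
wrist_force: [-0.3, 1.1, 0.0]
opening: 0.0869
```

```bash
python3 - <<'E'
from g import *
s=optics.get_image("scene");t=optics.get_image("top")
crop(s,"pics/c1.png",260,190,120,90,5)
crop(t,"pics/c2.png",130,160,100,90,6)
E
```

```text
(no output)
```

View pics/c1.png

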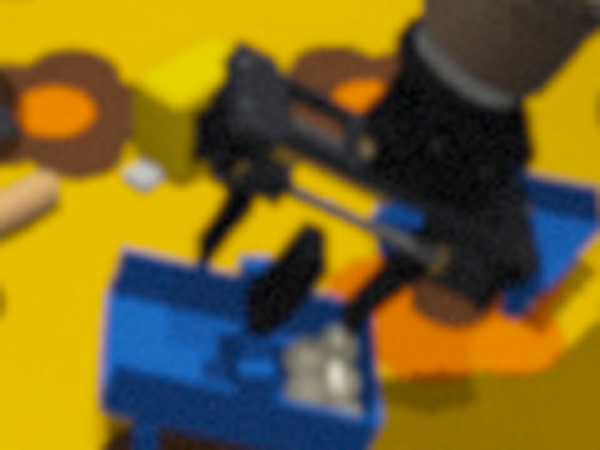

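View pics/c2.png

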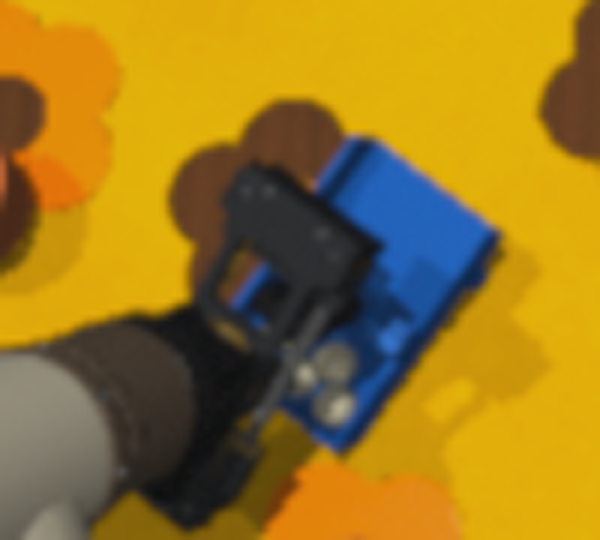

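{"fn": "play_rows", "kwargs": {"motion": [[-0.5,0,0,0,0,0,0],[0,0,0,0,0,0,0],[0.3,0,0,0,0,0,0],[0.5,0,0,0,0,0,0],[0.7,0,0,0,0,0,0],[1,0,0,0,0,0,0],[1,0,0,0,0,0,0],[1,0,0,0,0,0,0],[1,0,0,0,0,0,0],[1,0,0,0,0,0,0]], "squeeze": 40}}

```text
time: 4.25
position: [0.5413, 0.2208, 0.1084]
tcp_rot: [0.092, 0.904, -0.342, 0.241]
wrist_force: [0.1, 1.5, -1.9]
opening: 0.0159
```

{"fn": "play_rows", "kwargs": {"motion": [[1,0,0,0.003,0,0,0],[1,0,0,0.01,0,0,0],[1,0,0,0.022,0,0,0],[1,0,0,0.04,0,0,0],[1,0,0,0.06,0,0,0],[1,0,0,0.08,0,0,0],[1,0,0,0.1,0,0,0],[1,0,0,0.118,0,0,0],[1,0,0,0.128,0,0,0],[1,0,0,0.13,0,0,0]]}}

```text
time: 5.5
position: [0.5414, 0.2209, 0.2393]
tcp_rot: [0.091, 0.904, -0.342, 0.242]
wrist_force: [0.9, 0.3, -3.7]
opening: 0.0156
```

```bash
python3 - <<'E'
from g import *
s=optics.get_image("scene");t=optics.get_image("top")
st,p,r=cur();print(p,st["wrist_force"],st["torque"],st["opening"])
print("rv err",(Rt(-.7235)*r.inv()).as_rotvec())
crop(s,"pics/e1.png",260,150,120,120,5)
crop(t,"pics/e2.png",130,130,120,120,5)
E
```

```text
[0.54116746 0.22051243 0.23825181] [ 0.05149792 -0.84154028 -3.46842116] [0.94215334 1.12993659 0.01432711] 0.015740867924862893
rv err [ 8.46786865e-05 -1.79686003e-03 -8.30695755e-06]
```

View pics/e1.png

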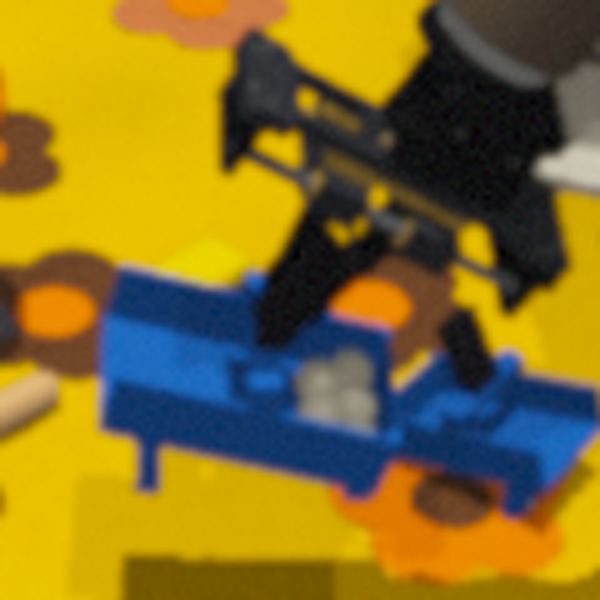

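View pics/e2.png

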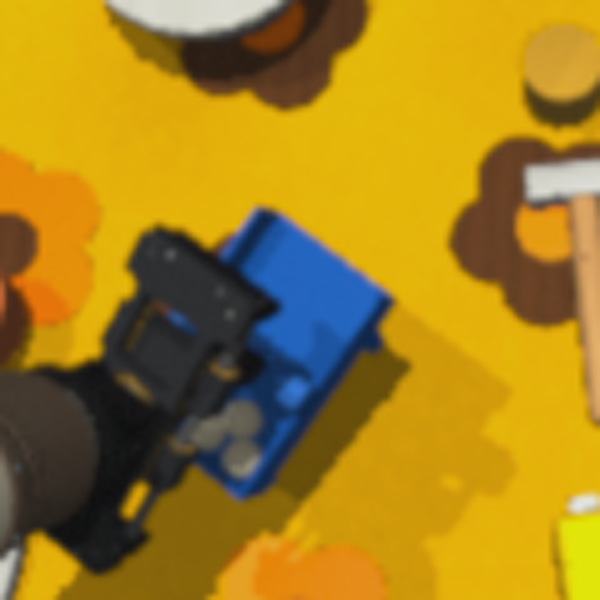

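```bash
cat > tfm.py <<'E'
from g import *
S0=Rt(0)
def tfw(p,P):   # p=(tcp pos, R tool, yawoffset, pitchoffset, dslide)
    pos,r=p[0],p[1]
    S=(r*S0.inv()).as_matrix()
    return (np.atleast_2d(P)-[-36,0,108])/1000.@S.T+pos
E
python3 - <<'E' | tail -3
from ov import *
from tfm import *
s=optics.get_image("scene");t=optics.get_image("top")
st,p,r=cur(); P=(p,r)
draw(t,P,150,165,65,70,8,"pics/p1.png",tf=tfw); draw(s,P,270,190,75,70,8,"pics/p2.png",tf=tfw)
a=cv2.imread("pics/p1.png");b=cv2.imread("pics/p2.png")
cv2.imwrite("pics/f.png",cv2.resize(np.hstack([a,b]),(800,400)))
print(tfw(P,[70,0,47]))
E
```

```text
grip [[314.0, 169.0], [238.0, 256.0]]
grip t [[159.0, 271.0], [225.0, 238.0]]
[[0.62040054 0.15006612 0.17658276]]
```

View pics/f.png

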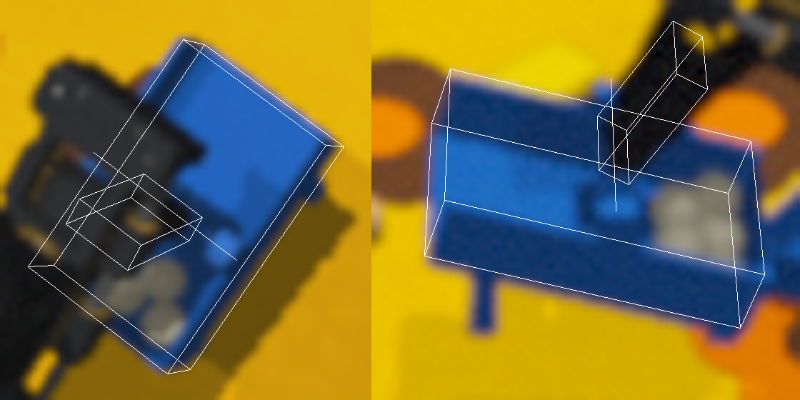

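```bash
cat > plan.py <<'E'
from tfm import *
F=np.array([.5585,-.1507])
def tcp_for(lip,yaw,pitch):
    r=Rt(yaw,pitch); S=(r*S0.inv()).as_matrix()
    return lip-S@(np.array([106,0,-61])/1000.), r
if __name__=="__main__":
    st,p,r0=cur(); r0=Rt(-.7235); p0=np.array([.5415,.2208,.2385])
    yaw=np.radians(-75); dr=np.array([np.cos(yaw),np.sin(yaw)])
    for back,h,ph in((.1,.245,0),(.042,.245,0)):
        L=np.r_[F-back*dr,h]; q,r=tcp_for(L,yaw,np.radians(ph))
        print(back,ph,"lip",L.round(4),"tcp",q.round(4),"shift",(q-p0).round(4),"rv",(r*r0.inv()).as_rotvec().round(3))
E
python3 plan.py
```

```text
0.1 0 lip [ 0.5326 -0.0541  0.245 ] tcp [0.5052 0.0483 0.306 ] shift [-0.0363 -0.1725  0.0675] rv [-0.    -0.    -0.585]
0.042 0 lip [ 0.5476 -0.1101  0.245 ] tcp [ 0.5202 -0.0077  0.306 ] shift [-0.0213 -0.2285  0.0675] rv [-0.    -0.    -0.585]
```

{"fn": "play_rows", "kwargs": {"motion": [[1,0,-0.003,0.01,0,0,-0.02],[1,-0.002,-0.01,0.022,0,0,-0.06],[1,-0.005,-0.022,0.036,0,0,-0.12],[1,-0.01,-0.04,0.05,0,0,-0.2],[1,-0.016,-0.063,0.06,0,0,-0.28],[1,-0.021,-0.087,0.066,0,0,-0.36],[1,-0.026,-0.111,0.068,0,0,-0.44],[1,-0.03,-0.134,0.068,0,0,-0.51],[1,-0.034,-0.155,0.068,0,0,-0.56],[1,-0.036,-0.173,0.068,0,0,-0.585]]}}

```text
time: 6.95
position: [0.5052, 0.0463, 0.3063]
tcp_rot: [0.158, 0.766, -0.589, 0.205]
wrist_force: [0.2, -0.0, -2.7]
opening: 0.0155
```

{"fn": "play_rows", "kwargs": {"motion": [[1,0.003,-0.013,0,0,0,0],[1,0.006,-0.024,0,0,0,0],[1,0.009,-0.034,0,0,0,0],[1,0.011,-0.042,0,0,0,0],[1,0.013,-0.048,0,0,0,0],[1,0.014,-0.053,0,0,0,0],[1,0.015,-0.055,0,0,0,0],[1,0.015,-0.056,0,0,0,0],[1,0.015,-0.056,0,0,0,0],[1,0.015,-0.056,0,0,0,0]]}}

```text
time: 8.2
position: [0.5205, -0.0081, 0.3066]
tcp_rot: [0.157, 0.767, -0.588, 0.205]
wrist_force: [0.4, 0.4, -3.1]
opening: 0.0157
```

```bash
python3 - <<'E' | tail -3
from ov import *
from plan import *
s=optics.get_image("scene");t=optics.get_image("top")
st,p,r=cur(); P=(p,r); print(p,st["joint_pos"],st["opening"])
print((Rt(np.radians(-75))*r.inv()).as_rotvec(),"lip",tfw(P,[70,0,47]))
draw(t,P,230,140,100,100,6,"pics/p1.png",tf=tfw); draw(s,P,190,120,100,100,6,"pics/p2.png",tf=tfw)
a=cv2.imread("pics/p1.png");b=cv2.imread("pics/p2.png")
cv2.imwrite("pics/k.png",cv2.resize(np.hstack([a,b]),(800,400)))
E
```

```text
grip t [[159.0, 271.0], [225.0, 238.0]]
[ 0.52045748 -0.00813407  0.30654446] [ 0.54083975  0.14949182 -0.43358891  0.54078328 -1.20011427  1.0383632 ] 0.015735713562935745
[-0.0007524  -0.00087404 -0.00094918] lip [[ 0.54793609 -0.11045021  0.24544345]]
```

View pics/k.png

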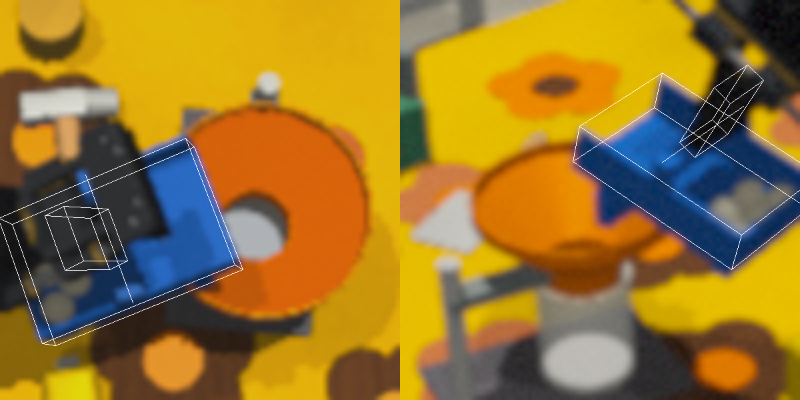

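```bash
cat > rows.py <<'E'
from plan import *
yaw=np.radians(-75); dr=np.array([np.cos(yaw),np.sin(yaw)])
def rows(ph,hs,ph0,h0,b=.042):
    q0,r0=tcp_for(np.r_[F-b*dr,h0],yaw,np.radians(ph0))
    for a,h in zip(ph,hs):
        q,r=tcp_for(np.r_[F-b*dr,h],yaw,np.radians(a))
        print([1]+(q-q0).round(4).tolist()+(r*r0.inv()).as_rotvec().round(3).tolist(),end=", ")
    print()
if __name__=="__main__":
    n=np.arange(1,11)
    rows(1.4*n,.245-.0017*n,0,.245)
    rows(14+1.1*n,.228+0*n,14,.228)
    rows(25+3*n,.228+0*n,25,.228)
E
python3 rows.py
```

```text
[1, 0.0004, -0.0015, 0.0009, 0.024, 0.006, -0.0], [1, 0.0008, -0.003, 0.0017, 0.047, 0.013, 0.0], [1, 0.0012, -0.0046, 0.0025, 0.071, 0.019, -0.0], [1, 0.0017, -0.0062, 0.0033, 0.094, 0.025, -0.0], [1, 0.0021, -0.0079, 0.004, 0.118, 0.032, -0.0], [1, 0.0026, -0.0097, 0.0046, 0.142, 0.038, -0.0], [1, 0.0031, -0.0115, 0.0053, 0.165, 0.044, 0.0], [1, 0.0036, -0.0134, 0.0058, 0.189, 0.051, 0.0], [1, 0.0041, -0.0153, 0.0064, 0.212, 0.057, 0.0], [1, 0.0046, -0.0173, 0.0068, 0.236, 0.063, -0.0], 
[1, 0.0004, -0.0016, 0.0017, 0.019, 0.005, 0.0], [1, 0.0009, -0.0032, 0.0033, 0.037, 0.01, 0.0], [1, 0.0013, -0.0049, 0.0049, 0.056, 0.015, 0.0], [1, 0.0018, -0.0065, 0.0065, 0.074, 0.02, 0.0], [1, 0.0022, -0.0082, 0.0081, 0.093, 0.025, 0.0], [1, 0.0027, -0.01, 0.0096, 0.111, 0.03, 0.0], [1, 0.0031, -0.0117, 0.011, 0.13, 0.035, 0.0], [1, 0.0036, -0.0135, 0.0125, 0.148, 0.04, 0.0], [1, 0.0041, -0.0154, 0.0139, 0.167, 0.045, 0.0], [1, 0.0046, -0.0172, 0.0153, 0.185, 0.05, 0.0], 
[1, 0.0014, -0.0052, 0.0035, 0.051, 0.014, -0.0], [1, 0.0028, -0.0105, 0.0068, 0.101, 0.027, 0.0], [1, 0.0043, -0.016, 0.0098, 0.152, 0.041, 0.0], [1, 0.0058, -0.0216, 0.0124, 0.202, 0.054, -0.0], [1, 0.0073, -0.0273, 0.0148, 0.253, 0.068, -0.0], [1, 0.0089, -0.0332, 0.0168, 0.303, 0.081, -0.0], [1, 0.0105, -0.0392, 0.0185, 0.354, 0.095, -0.0], [1, 0.0121, -0.0452, 0.0199, 0.405, 0.108, -0.0], [1, 0.0137, -0.0513, 0.021, 0.455, 0.122, -0.0], [1, 0.0154, -0.0574, 0.0217, 0.506, 0.136, -0.0],
```

{"fn": "play_rows", "kwargs": {"motion": [[1,0.0004,-0.0015,0.0009,0.024,0.006,0],[1,0.0008,-0.003,0.0017,0.047,0.013,0],[1,0.0012,-0.0046,0.0025,0.071,0.019,0],[1,0.0017,-0.0062,0.0033,0.094,0.025,0],[1,0.0021,-0.0079,0.004,0.118,0.032,0],[1,0.0026,-0.0097,0.0046,0.142,0.038,0],[1,0.0031,-0.0115,0.0053,0.165,0.044,0],[1,0.0036,-0.0134,0.0058,0.189,0.051,0],[1,0.0041,-0.0153,0.0064,0.212,0.057,0],[1,0.0046,-0.0173,0.0068,0.236,0.063,0]]}}

```text
time: 9.55
position: [0.525, -0.0257, 0.3134]
tcp_rot: [0.084, 0.786, -0.603, 0.109]
wrist_force: [0.5, -0.6, -3.4]
opening: 0.0158
```

```bash
python3 - <<'E' | tail -3
from ov import *
from plan import *
s=optics.get_image("scene");t=optics.get_image("top")
st,p,r=cur(); P=(p,r); print(p,st["wrist_force"],st["opening"])
print((Rt(np.radians(-75),np.radians(14))*r.inv()).as_rotvec(),"lip",tfw(P,[70,0,47]))
draw(t,P,230,140,100,100,6,"pics/p1.png",tf=tfw); draw(s,P,190,120,100,100,6,"pics/p2.png",tf=tfw)
a=cv2.imread("pics/p1.png");b=cv2.imread("pics/p2.png")
cv2.imwrite("pics/l.png",cv2.resize(np.hstack([a,b]),(800,400)))
E
```

```text
grip t [[159.0, 271.0], [225.0, 238.0]]
[ 0.52529986 -0.02594783  0.31367711] [-0.22259482  0.66747006 -3.87130417] 0.015949882783092763
[-1.74922027e-03  8.83314055e-05  9.79600173e-05] lip [[ 0.54809946 -0.11089392  0.22869864]]
```

View pics/l.png

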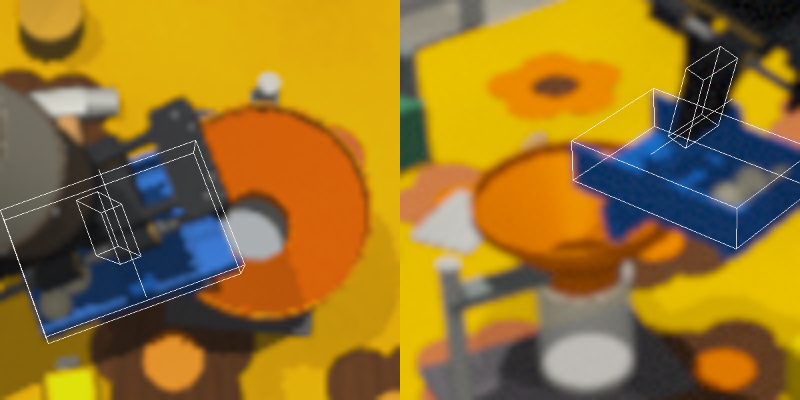

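{"fn": "play_rows", "kwargs": {"motion": [[1,0.0004,-0.0016,0.0017,0.019,0.005,0],[1,0.0009,-0.0032,0.0033,0.037,0.01,0],[1,0.0013,-0.0049,0.0049,0.056,0.015,0],[1,0.0018,-0.0065,0.0065,0.074,0.02,0],[1,0.0022,-0.0082,0.0081,0.093,0.025,0],[1,0.0027,-0.01,0.0096,0.111,0.03,0],[1,0.0031,-0.0117,0.011,0.13,0.035,0],[1,0.0036,-0.0135,0.0125,0.148,0.04,0],[1,0.0041,-0.0154,0.0139,0.167,0.045,0],[1,0.0046,-0.0172,0.0153,0.185,0.05,0]]}}

```text
time: 10.9
position: [0.5297, -0.0429, 0.3287]
tcp_rot: [0.026, 0.793, -0.608, 0.034]
wrist_force: [0.8, 0.5, -3.6]
opening: 0.016
```

```bash
cat > look.py <<'E'
from ov import *
from plan import *
import sys
s=optics.get_image("scene");t=optics.get_image("top")
st,p,r=cur(); P=(p,r); print(p,st["wrist_force"],st["opening"])
print("lip",tfw(P,[70,0,47]))
crop(t,"pics/p1.png",230,140,100,100,6);crop(s,"pics/p2.png",190,120,100,100,6)
a=cv2.imread("pics/p1.png");b=cv2.imread("pics/p2.png")
cv2.imwrite(sys.argv[1],cv2.resize(np.hstack([a,b]),(800,400)))
E
python3 look.py pics/m.png|tail -2
```

```text
[ 0.53000547 -0.04316733  0.32903754] [-0.73969583 -0.25486016 -1.87225256] 0.0157363090856424
lip [[ 0.54821564 -0.11096372  0.22889246]]
```

View pics/m.png

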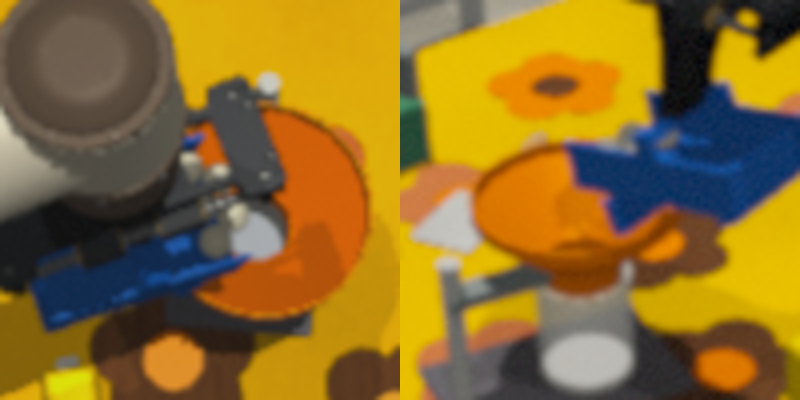

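{"fn": "play_rows", "kwargs": {"motion": [[1,0.0014,-0.0052,0.0035,0.051,0.014,0],[1,0.0028,-0.0105,0.0068,0.101,0.027,0],[1,0.0043,-0.016,0.0098,0.152,0.041,0],[1,0.0058,-0.0216,0.0124,0.202,0.054,0],[1,0.0073,-0.0273,0.0148,0.253,0.068,0],[1,0.0073,-0.0273,0.0148,0.253,0.068,0],[1,0.0073,-0.0273,0.0148,0.253,0.068,0],[1,0.0073,-0.0273,0.0148,0.253,0.068,0],[1,0.0073,-0.0273,0.0148,0.253,0.068,0],[1,0.0073,-0.0273,0.0148,0.253,0.068,0]]}}

```text
time: 12.25
position: [0.5369, -0.0698, 0.3435]
tcp_rot: [-0.053, 0.791, -0.606, -0.069]
wrist_force: [0.3, -0.4, -2.1]
opening: 0.0156
```

```bash
python3 look.py pics/n.png|tail -2
```

```text
[ 0.53692742 -0.06991252  0.34349895] [ 0.96261265 -0.02178818 -1.51639183] 0.015410462634689379
lip [[ 0.54779446 -0.1104045   0.22861072]]
```

View pics/n.png

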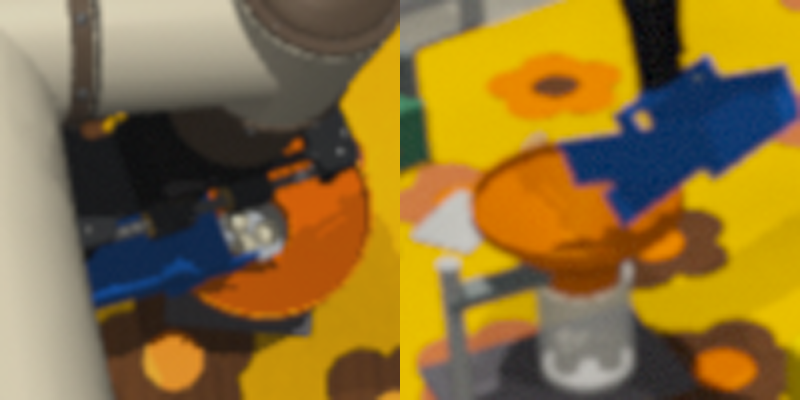

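```bash
python3 - <<'E'
from h import *
s=optics.get_image("scene");t=optics.get_image("top")
crop(s,"pics/n1.png",215,165,50,60,10);crop(s,"pics/n2.png",225,120,70,60,8);crop(t,"pics/n3.png",270,180,50,40,10)
E
```

```text
(no output)
```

View pics/n1.png

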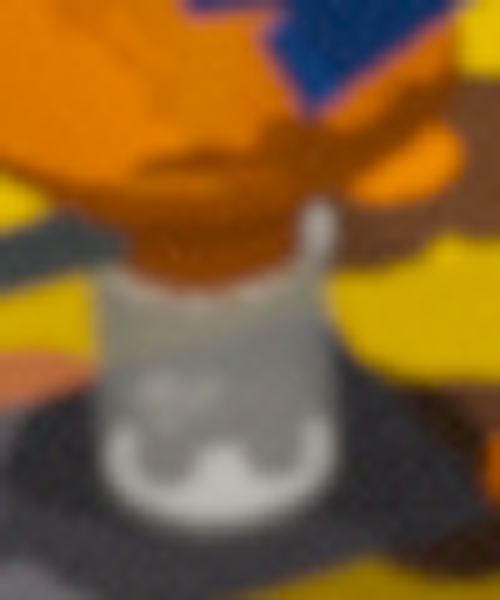

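View pics/n2.png

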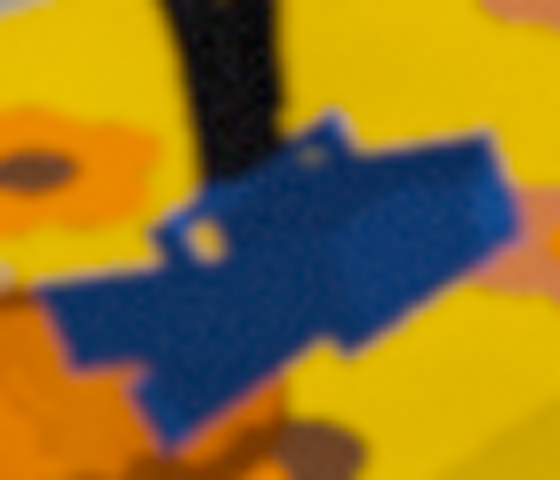

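View pics/n3.png

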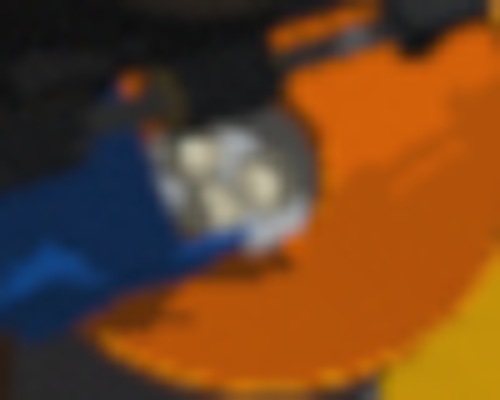

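```bash
python3 - <<'E'
from rows import *
n=np.arange(1,6)
rows(40+3*n,.230+0*n,40,.228)
E
```

```text
[1, 0.0016, -0.0059, 0.004, 0.051, 0.014, -0.0], [1, 0.0032, -0.0118, 0.0058, 0.101, 0.027, -0.0], [1, 0.0048, -0.0179, 0.0072, 0.152, 0.041, -0.0], [1, 0.0064, -0.024, 0.0082, 0.202, 0.054, -0.0], [1, 0.0081, -0.0301, 0.009, 0.253, 0.068, -0.0],
```

{"fn": "play_rows", "kwargs": {"motion": [[1,0.0016,-0.0059,0.004,0.051,0.014,0],[1,0.0032,-0.0118,0.0058,0.101,0.027,0],[1,0.0048,-0.0179,0.0072,0.152,0.041,0],[1,0.0064,-0.024,0.0082,0.202,0.054,0],[1,0.0081,-0.0301,0.009,0.253,0.068,0],[1,0.0081,-0.0301,0.009,0.253,0.068,0],[1,0.0081,-0.0301,0.009,0.253,0.068,0],[1,0.0081,-0.0301,0.009,0.253,0.068,0],[1,0.0081,-0.0301,0.009,0.253,0.068,0],[1,0.0081,-0.0301,0.009,0.253,0.068,0]]}}

```text
time: 13.7
position: [0.545, -0.0998, 0.3527]
tcp_rot: [-0.132, 0.775, -0.594, -0.172]
wrist_force: [0.5, -0.5, -2.2]
opening: 0.0158
```

```bash
python3 look.py pics/q.png|tail -2;python3 -c "
from h import *
print(np.mean([robot.state()['wrist_force'] for _ in range(1)],0))"
```

```text
[ 0.54501384 -0.09998251  0.35252663] [ 1.63273949  0.00811652 -2.09426998] 0.016183832645001315
lip [[ 0.54778231 -0.11036041  0.23070038]]
[ 1.63273949  0.00811652 -2.09426998]
```

View pics/q.png

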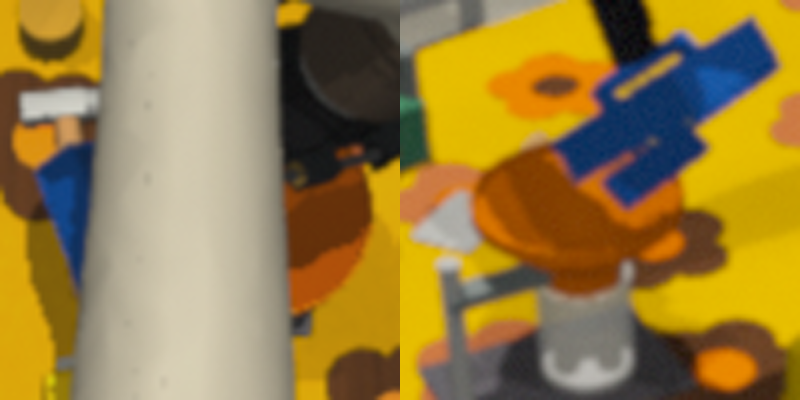

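```bash
python3 - <<'E'
from rows import *
q0,r0=tcp_for(np.r_[F-.042*dr,.230],yaw,np.radians(55))
for a,h,b in((55,.24,.042),(50,.25,.044),(43,.26,.05),(36,.265,.058),(29,.265,.067),(22,.265,.076),(15,.265,.086),(8,.265,.094),(2,.265,.098),(0,.265,.1)):
    q,r=tcp_for(np.r_[F-b*dr,h],yaw,np.radians(a)); print([1]+(q-q0).round(3).tolist()+(r*r0.inv()).as_rotvec().round(3).tolist(),end=", ")
print(q)
E
```

```text
[1, 0.0, 0.0, 0.01, 0.0, 0.0, 0.0], [1, -0.003, 0.012, 0.019, -0.084, -0.023, 0.0], [1, -0.009, 0.032, 0.025, -0.202, -0.054, -0.0], [1, -0.014, 0.053, 0.025, -0.32, -0.086, 0.0], [1, -0.02, 0.075, 0.018, -0.438, -0.117, 0.0], [1, -0.026, 0.095, 0.009, -0.556, -0.149, -0.0], [1, -0.031, 0.116, -0.0, -0.674, -0.181, 0.0], [1, -0.036, 0.133, -0.012, -0.792, -0.212, 0.0], [1, -0.039, 0.144, -0.022, -0.894, -0.239, 0.0], [1, -0.04, 0.148, -0.026, -0.927, -0.248, -0.0], [0.50518328 0.04828072 0.326     ]
```

{"fn": "play_rows", "kwargs": {"motion": [[1,0,0,0.01,0,0,0],[1,-0.003,0.012,0.019,-0.084,-0.023,0],[1,-0.009,0.032,0.025,-0.202,-0.054,0],[1,-0.014,0.053,0.025,-0.32,-0.086,0],[1,-0.02,0.075,0.018,-0.438,-0.117,0],[1,-0.026,0.095,0.009,-0.556,-0.149,0],[1,-0.031,0.116,0,-0.674,-0.181,0],[1,-0.036,0.133,-0.012,-0.792,-0.212,0],[1,-0.039,0.144,-0.022,-0.894,-0.239,0],[1,-0.04,0.148,-0.026,-0.927,-0.248,0]]}}

```text
time: 15.05
position: [0.5044, 0.049, 0.3258]
tcp_rot: [0.158, 0.767, -0.587, 0.205]
wrist_force: [0.1, -0.5, -1.0]
opening: 0.0158
```

```bash
python3 look.py pics/u.png|tail -2; python3 - <<'E'
from g import *
s=optics.get_image("scene");t=optics.get_image("top")
st,p,r=cur(); print((Rt(np.radians(-75))*r.inv()).as_rotvec(),p,st["wrist_force"])
cv2.imwrite("pics/u1.png",cv2.resize(s["frame"][:,:,::-1],None,fx=1.5,fy=1.5)); cv2.imwrite("pics/u2.png",cv2.resize(t["frame"][:,:,::-1],None,fx=1.5,fy=1.5))
crop(t,"pics/u3.png",270,170,50,50,10)
E
```

```text
[0.50465859 0.0487611  0.3259497 ] [-0.09948132  0.86551726 -1.66707941] 0.016001375235987176
lip [[ 0.53207525 -0.05354554  0.26480496]]
[-2.49386160e-03 -8.43811709e-04  6.91001129e-05] [0.50525981 0.04809665 0.32708233] [ 0.75613519  0.95168314 -2.16528221]
```

View pics/u1.png

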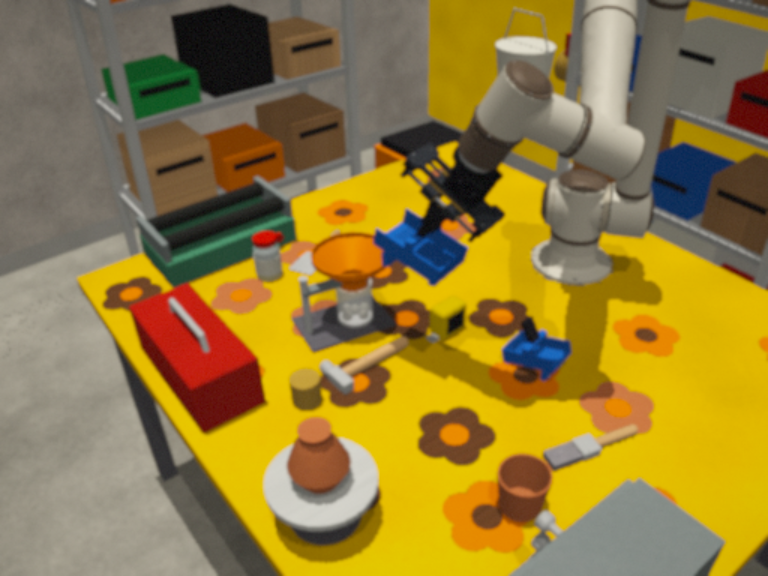

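View pics/u2.png

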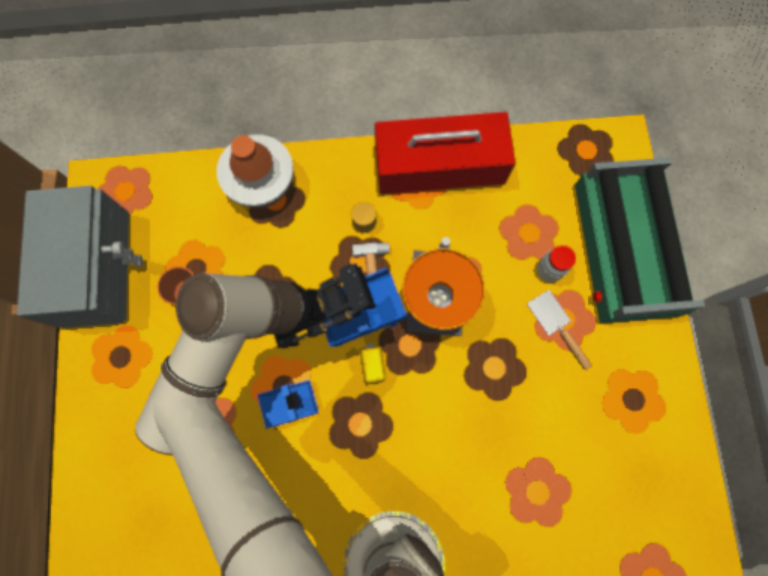

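View pics/u3.png

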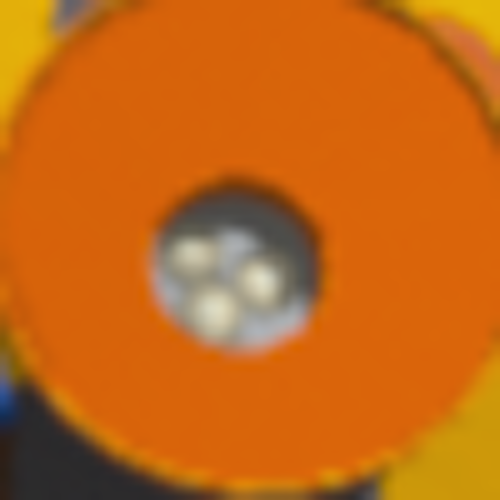

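{"fn": "play_rows", "kwargs": {"motion": [[1,0.001,0.005,0,0,0,0.02],[1,0.004,0.018,-0.004,0,0,0.06],[1,0.009,0.04,-0.01,0,0,0.13],[1,0.014,0.065,-0.02,0,0,0.22],[1,0.019,0.09,-0.032,0,0,0.31],[1,0.024,0.115,-0.045,0,0,0.4],[1,0.029,0.138,-0.058,0,0,0.48],[1,0.033,0.156,-0.069,0,0,0.54],[1,0.0355,0.168,-0.077,0,0,0.575],[1,0.0364,0.1729,-0.08,0,0,0.585]]}}

```text
time: 16.5
position: [0.5413, 0.2215, 0.2457]
tcp_rot: [0.093, 0.904, -0.341, 0.241]
wrist_force: [0.1, -0.1, -1.3]
opening: 0.0161
```

{"fn": "play_rows", "kwargs": {"motion": [[1,0,0,-0.005,0,0,0],[1,0,0,-0.017,0,0,0],[1,0,0,-0.035,0,0,0],[1,0,0,-0.055,0,0,0],[1,0,0,-0.075,0,0,0],[1,0,0,-0.095,0,0,0],[1,0,0,-0.11,0,0,0],[1,0,0,-0.12,0,0,0],[1,0,0,-0.127,0,0,0],[1,0,0,-0.13,0,0,0]]}}

```text
time: 17.75
position: [0.5416, 0.2207, 0.1163]
tcp_rot: [0.092, 0.904, -0.342, 0.241]
wrist_force: [0.6, -0.3, -2.5]
opening: 0.0157
```

```bash
python3 - <<'E'
from g import *
s=optics.get_image("scene");t=optics.get_image("top")
st,p,r=cur(); print((Rt(-.7235)*r.inv()).as_rotvec(),p,st["wrist_force"])
crop(s,"pics/v1.png",260,190,120,100,6); crop(s,"pics/v2.png",210,180,50,50,10)
E
```

```text
[ 0.00020813 -0.00172262  0.00036513] [0.5415509  0.2207203  0.11645544] [-0.4361985   0.25746143 -1.62564   ]
```

View pics/v1.png

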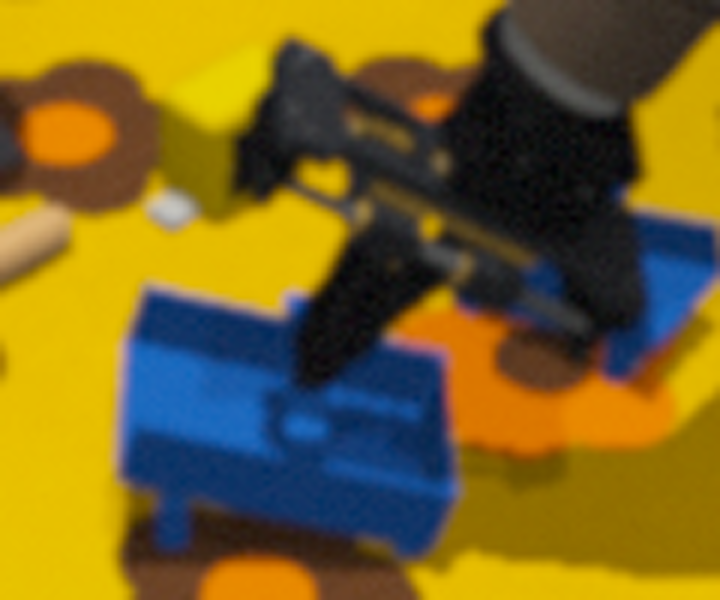

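View pics/v2.png

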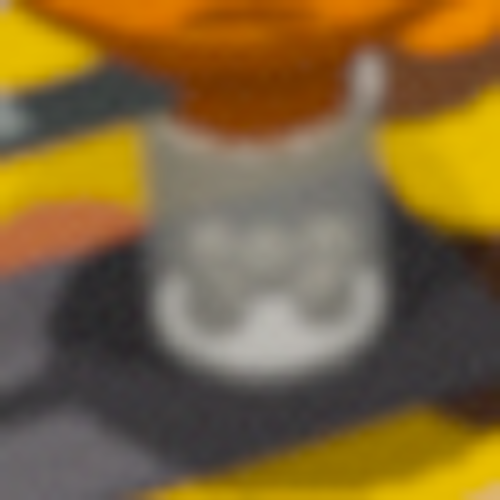

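{"fn": "play_rows", "kwargs": {"motion": [[1,0,0,-0.001,0,0,0],[1,0,0,-0.002,0,0,0],[1,0,0,-0.003,0,0,0],[1,0,0,-0.004,0,0,0],[1,0,0,-0.005,0,0,0],[1,0,0,-0.006,0,0,0],[1,0,0,-0.0068,0,0,0],[1,0,0,-0.0074,0,0,0],[1,0,0,-0.0074,0,0,0],[1,0,0,-0.0074,0,0,0]]}}

```text
time: 19.1
position: [0.5415, 0.2207, 0.1091]
tcp_rot: [0.092, 0.904, -0.342, 0.241]
wrist_force: [0.5, 0.4, -1.6]
opening: 0.0157
```

{"fn": "play_rows", "kwargs": {"motion": [[1,0,0,-0.0003,0,0,0],[1,0,0,-0.0006,0,0,0],[1,0,0,-0.0006,0,0,0],[1,0,0,-0.0006,0,0,0],[1,0,0,-0.0006,0,0,0],[1,0,0,-0.0006,0,0,0],[1,0,0,-0.0006,0,0,0],[1,0,0,-0.0006,0,0,0],[1,0,0,-0.0006,0,0,0],[1,0,0,-0.0006,0,0,0]]}}

```text
time: 20.35
position: [0.5415, 0.2207, 0.1085]
tcp_rot: [0.092, 0.904, -0.342, 0.241]
wrist_force: [0.2, 0.8, -1.6]
opening: 0.0157
```

```bash
python3 - <<'E'
from g import *
for i in range(3):
    s=optics.get_image("scene"); st=robot.state(); print(st["position"],st["wrist_force"],st["torque"])
E
```

```text
[0.54145106 0.22072374 0.10845831] [ 1.07847782  0.21331612 -1.81869309] [ 0.85380164  0.96704906 -0.01769932]
[0.54145204 0.22074368 0.10844697] [ 0.49782308 -0.22326688 -2.10133912] [ 0.82344544  0.93799327 -0.00396742]
[0.54146258 0.22077056 0.10846025] [-0.14854207  0.21882489 -1.5442835 ] [0.83460936 0.92973768 0.01579635]
```

{"fn": "play_rows", "kwargs": {"motion": [[1,0,0,-0.0003,0,0,0],[1,0,0,-0.0006,0,0,0],[1,0,0,-0.001,0,0,0],[1,0,0,-0.001,0,0,0],[1,0,0,-0.001,0,0,0],[1,0,0,-0.001,0,0,0],[1,0,0,-0.001,0,0,0],[1,0,0,-0.001,0,0,0],[1,0,0,-0.001,0,0,0],[1,0,0,-0.001,0,0,0]]}}

```text
time: 21.75
position: [0.5416, 0.2208, 0.1082]
tcp_rot: [0.092, 0.903, -0.342, 0.242]
wrist_force: [-3.6, -0.4, 5.7]
opening: 0.0156
```

```bash
python3 - <<'E'
from g import *
for i in range(3):
    s=optics.get_image("scene"); st=robot.state(); print(st["position"],st["wrist_force"],st["torque"])
E
```

```text
[0.54166546 0.22076587 0.10817676] [-3.90417097  0.95794736  6.20136123] [ 0.06055259  0.88861203 -0.36163131]
[0.54168162 0.22079203 0.10819631] [-3.41351255  0.20500183  6.53392737] [ 0.0649236   0.97070712 -0.35058073]
[0.54165788 0.22079033 0.10817549] [-2.9084496  -0.04554225  5.68936236] [ 0.10645664  0.93214321 -0.34752513]
```

{"fn": "play_rows", "kwargs": {"motion": [[1,0,0,0.0005,0,0,0],[1,0,0,0.0005,0,0,0],[0.5,0,0,0.0005,0,0,0],[0.2,0,0,0.0005,0,0,0],[-0.2,0,0,0.0005,0,0,0],[-0.6,0,0,0.0005,0,0,0],[-1,0,0,0.0005,0,0,0],[-1,0,0,0.0005,0,0,0],[-1,0,0,0.0005,0,0,0],[-1,0,0,0.0005,0,0,0]]}}

```text
time: 23.15
position: [0.5415, 0.2207, 0.108]
tcp_rot: [0.092, 0.904, -0.342, 0.241]
wrist_force: [0.9, -0.2, -0.6]
opening: 0.0825
```

{"fn": "play_rows", "kwargs": {"motion": [[-1,-0.002,0.002,0.005,0,0,0],[-1,-0.006,0.005,0.014,0,0,0],[-1,-0.011,0.01,0.026,0,0,0],[-1,-0.018,0.016,0.042,0,0,0],[-1,-0.026,0.023,0.06,0,0,0],[-1,-0.034,0.03,0.078,0,0,0],[-1,-0.041,0.036,0.095,0,0,0],[-1,-0.048,0.042,0.11,0,0,0],[-1,-0.052,0.046,0.12,0,0,0],[-1,-0.054,0.048,0.125,0,0,0]]}}

```text
time: 24.4
position: [0.4872, 0.2692, 0.2337]
tcp_rot: [0.091, 0.904, -0.342, 0.241]
wrist_force: [0.7, -0.5, -0.4]
opening: 0.0869
```

{"fn": "play_rows", "kwargs": {"motion": [[-1,-0.01,0.01,0.01,0,0,0],[-1,-0.03,0.03,0.015,0,0,0],[-1,-0.05,0.06,0.02,0,0,0],[-1,-0.08,0.1,0.02,0,0,0],[-1,-0.11,0.14,0.02,0,0,0],[-1,-0.14,0.18,0.02,0,0,0],[-1,-0.17,0.21,0.02,0,0,0],[-1,-0.19,0.24,0.02,0,0,0],[-1,-0.2,0.25,0.02,0,0,0],[-1,-0.2,0.25,0.02,0,0,0]]}}

```text
time: 25.65
position: [0.2867, 0.519, 0.2525]
tcp_rot: [0.093, 0.904, -0.341, 0.241]
wrist_force: [0.4, 0.2, -0.4]
opening: 0.0875
```

```bash
python3 - <<'E'
from g import *
s=optics.get_image("scene");t=optics.get_image("top")
print(robot.state()["time"],robot.state()["qd"].round(3))
cv2.imwrite("pics/w1.png",cv2.resize(s["frame"][:,:,::-1],None,fx=1.5,fy=1.5)); cv2.imwrite("pics/w2.png",cv2.resize(t["frame"][:,:,::-1],None,fx=1.5,fy=1.5))
crop(t,"pics/w3.png",155,175,70,65,7);crop(s,"pics/w4.png",200,150,160,140,5)
E
```

```text
25.75 [-0.013 -0.011 -0.004  0.002  0.002 -0.002]
```

View pics/w2.png

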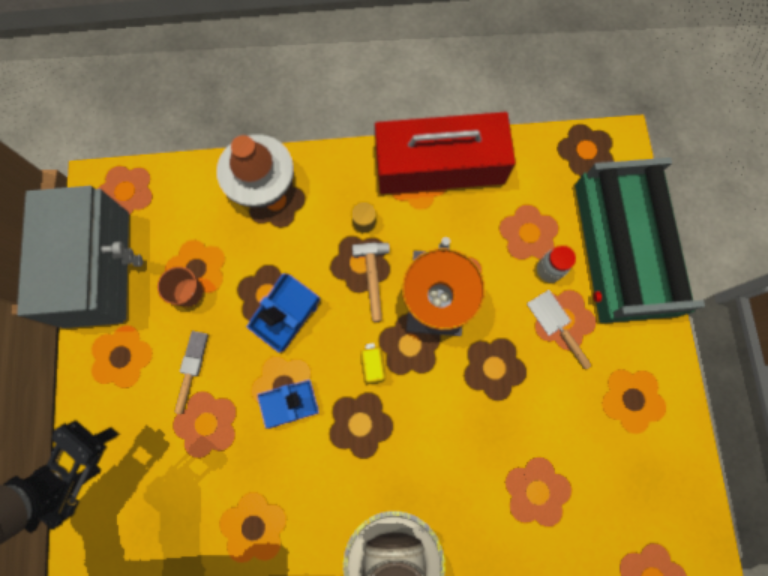

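View pics/w3.png

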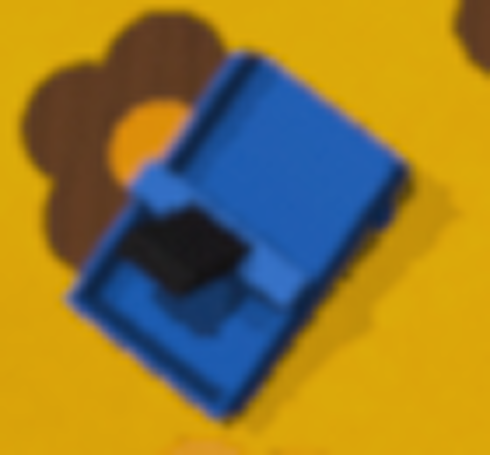

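View pics/w4.png

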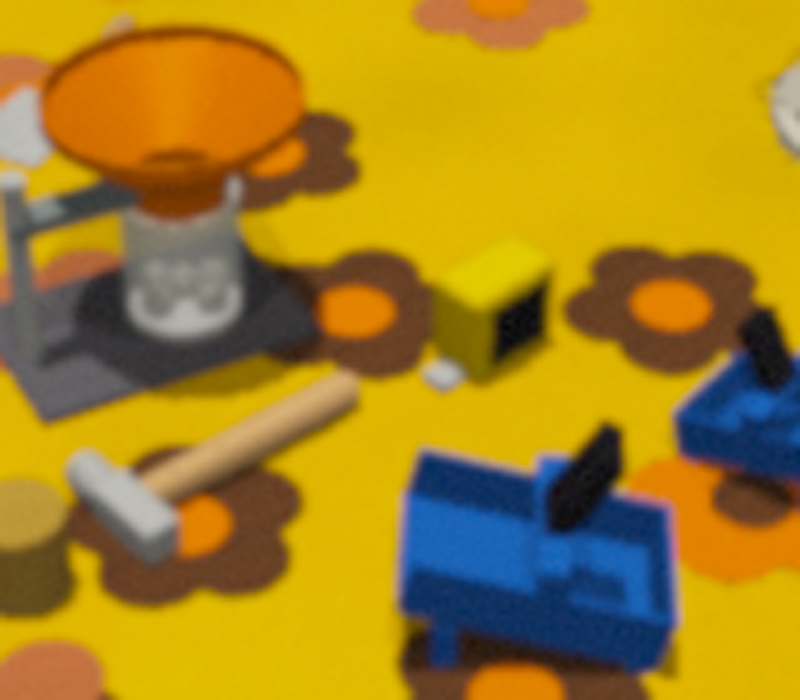

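The pictures show the scoop empty and back on its original spot, level. Its corners at (68,298), (225,420), (240,52) and (408,168) in the crop match the first picture. The balls are in the upright jar and nothing else has moved.

```bash
python3 -c "
from bench import robot
print(robot.finish_job())"
```

```text
the job is handed in; nothing more can be done
None
```

I poured the balls from the large blue scoop through the funnel into the jar, set the empty scoop back on its original spot, and handed the job in at about 26 s. The scoop meant was the one holding the balls; its width measured about 99–101 mm against the 98 mm given.

- **Balls:** The scene view shows five balls in the jar, three behind and two in front. The top view through the spout shows only three, because the spout edge hides the rest. I saw none in the scoop or on the table.
- **Scoop:** It stands level within about a pixel of where it started. The wrist force read about 6 N upward as it touched down, and I eased that off before releasing.
- **Other things:** The jar is upright, and the other things look unmoved in the before and after pictures.
- **Disagreement:** The two cameras disagreed by about 1–2 pixels (a few mm) on where the scoop was. I used a value between the two.

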